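# Fish a dropped ferrite core out from under the terminal guard

### The job

A ferrite core has been dropped under the yellow wire guard of the terminal panel. Use the orange-handled hooked rod to draw it out along the bench through the guard's open side, lay the rod down on the open bench clear of the guard, and then set the core flat in the blue tray. Ferrite is brittle, so do not drop or fling it; do not touch it with the fingers while it is still under the guard, and leave the tray, mouse, jar and heatsink module where they are.

Things in the scene. Friction and masses are not known exactly. Their poses are not given: they have to be found in the camera images.
- guard: Fixed yellow wire guard, 200 (x) by 270 (y) by 98 mm high, no floor. Origin: centre of its footprint on the bench, z up. Its own -x side (x = -100 mm) is open between corner posts of radius 6 mm at y = +-135 mm, but for a roof pillar. Side wires at y = +-135 mm. Roof: wire grille, underside at 92 mm, gaps under 30 mm, too small for a gripper.
- guard_pillar (a point): Foot of the guard's roof pillar (upright, radius 8 mm, full height), at (-80, 0, 0) mm in the guard's frame, in the middle of the open side.
- guard_panel (a point): Foot of the guard's solid back panel, inner face, at (100, 0, 0) mm in the guard's frame. Four coloured terminals on it, at height 60 mm, y = -90, -30, 30 and 90 mm, reach inwards to x = 78 mm.
- core: Loose dark grey ferrite core, a flat rectangular frame 60 (x) by 48 (y) by 16 mm high (z), with a window 34 by 22 mm right through; the limbs are 13 mm wide. About 0.16 kg. Origin: centre of its underside; it starts flat on the bench under the guard, always farther in than the roof pillar, at any yaw.
- rod: Loose hooked rod, about 0.2 kg. Its handle is an orange block 90 (x) by 26 (y) by 46 mm high; origin: centre of the handle's underside. It starts standing on that underside, z up. A steel bar (radius 4 mm) runs along its +x at height 32 mm to x = 240 mm and there bends straight down to a tip 2 mm above the underside's level. Balance point about 20 mm ahead of the origin.
- rod_hook (a point): Lowest point of the rod's down-turned tip (radius 4 mm), at (240, 0, 2) mm in the rod's frame.
- tray: Blue open tray, 150 (x) by 130 (y) by 22 mm high, wall and floor 4 mm thick, 0.6 kg, loose on the bench. Origin: centre of its underside, z up.
- mouse: Black computer mouse, 100 by 60 by 33 mm, loose bystander. Origin: centre of its underside.
- jar: Amber jar with a red cap, 54 mm across, 70 mm high, loose bystander. Origin: centre of its underside.
- heatsink: Black module with aluminium fins, 62 by 36 by 41 mm high, loose bystander. Origin: centre of its underside.
Things that resemble listed ones, but are neither listed nor needed, are in the scene too. Of the things like the core, leave any that is pink; of the rest the larger one is meant.

How it is judged:
By the outcome, as a careful person would: the job done as asked, in the order asked, and still so for the second after the job is handed in, with the robot touching nothing.
It also fails if it takes over 64 s, if anything falls off the work surface, if the arm or the gripper's body presses on something with over 40 N, if the wrist force passes 120 N, or if a joint passes its speed limit or range.

### The arm

A 6-joint arm with a two-finger parallel gripper is mounted at the origin on the work surface. World frame = base frame: x ahead of the robot, y to its left, z up, the work surface at z = 0. Lengths are in m, angles in degrees, forces in N, time in s.
With the tool pointing down it reaches from about 0.25 to 0.725 m from the base axis. Payload 9.7 kg.
Tool frame: the origin (TCP) lies midway between the tips of the shut fingers; the grasp point (between the pads) lies 19 mm behind it; z points along the fingers, y is the line along which they close (so a half turn about z gives the same grasp; the last joint's range is limited). The gripper opens to 85 mm and grips with 20 to 120 N. Pads are 22 mm wide; open, the fingers measure 114 mm over their backs; the gripper's body (76 mm by 85 mm) begins 54 mm behind the grasp point. The pads swing forward as they close: fully open they stand 13 mm farther back than shut.
Start: joints at [-65.947, 4.979, 10.078, 95.1, 0, 90], TCP at [0.224, -0.502, 0.231] pointing down, gripper open.
Joint ranges: [-179.16, 179.16], [-48.56, 103.87], [-65.8, 70.77], [-126.05, 130.52], [-82.76, 87.17], [-180, 180]. Speed limits (degrees/s): [127.2, 127.2, 147.25, 180, 180, 180].

### API

Orientations are given as [roll, pitch, yaw] about the fixed x, y, z axes, in that order (R = Rz(yaw) Ry(pitch) Rx(roll)).
In Python, from workcell import bot gives the robot as it stands.
- The arm moves only by the shell command python3 -m crank 'ROWS' [FORCE]. ROWS is JSON, a list of rows, each an object with "gripper": the finger opening in mm, from 0 to 85.4; "travel": the shift along the tool's x, y, z in mm, a list of three; "twist": the turn, a rotation vector about the tool's x, y, z in rad, a list of three. In form: [{"gripper": gripper, "travel": [tx, ty, tz], "twist": [rx, ry, rz]}, ...]. A call has 1 to 12 rows; each row shifts and turns the commanded pose from where the row before left it, along the tool's axes as they then stand; what a row does not reach is not made up. A row lasts 1/8 s, in which the tool goes at most 62.5 mm and 10.7 degrees, less where a joint would pass 70% of its speed; a pose out of reach is approached as far as the arm can. A call is refused whole if a number of a shift passes 62.5 or a number of a turn 0.188, either way. A call with a gripper value outside its range is refused whole. The fingers move at their own pace and stop on an object; FORCE is the grip in N (left out, the last holds). Time passes only in rows, so rows that do not move let the fingers close. It gives the time, the measured TCP pose, the force, the opening and the grip force at its end, in the units of the state.
- bot.get_obs(): the state, without advancing time (a new reading comes with each control period).
- bot.camera(name): name is "scene" or "top"; returns the picture (384x512x3 uint8, red, green, blue); there is no depth.
- bot.calibration(name): a dict with "vfov" (degrees; the focal length in pixels is half the picture's height over the tangent of half this angle, whatever the lens; pixels are square), "cx", "cy" (the principal point, pixels), "camera_from_world" (4x4, takes a point from world to camera coordinates). Camera axes: x right, y down, z forward; pixel columns grow to the right and rows downward; lengths in m; the calibration is good to about 2 mm. A picture is of the moment at which its call begins. calibration takes no time and is no camera call.
- bot.job_done(): hands the job in; it is judged then, once.
The state is a dict: "time": time; "q": joint angles; "qd": joint speeds; "joint_efforts": joint torques, N m; "ee_pos": TCP position; "tcp_rot": TCP orientation; "wrist_force": force on the tool from outside, world axes, zero at the start; "torque": the same for the moment, N m; "opening": finger opening in m; "grasp_force": force on a finger pad.
Only numpy, scipy, OpenCV 4.12 (cv2) and the standard library are available. Lean on these libraries where they do the work, as an engineer would, in place of code of your own. Each camera call takes 0.05 s, during which the arm holds its last target. There are 200 camera calls.

## Working session

There is one attempt and no reset: what is moved stays moved. The work goes in short steps, Python scripts to look and compute and a shell command to move; the robot and the scene stay as the last step left them, time stands still between calls to the robot, and variables do not carry over. Pictures are saved under pics/ and viewed, at most 13 in all, crops included, and the job is handed in when it is done.

```bash
ls; mkdir -p pics
python3 - <<'E'
from workcell import bot
import cv2,numpy as np
for n in("top","scene"):
    im=bot.camera(n); cv2.imwrite(f"pics/{n}0.png",cv2.resize(im[:,:,::-1],None,fx=1.5,fy=1.5,interpolation=cv2.INTER_CUBIC)); np.save(f"{n}0.npy",im)
    c=bot.calibration(n); print(n,c["vfov"],c["cx"],c["cy"],np.round(c["camera_from_world"],3).tolist(), [k for k in c])
o=bot.get_obs();print({k:np.round(v,3) for k,v in o.items()})
E
```

```text
pics
top 56.47827082932227 259.18231035164723 189.63506736741112 [[0.007, -1.0, 0.02, -0.037], [-0.987, -0.01, -0.159, 0.536], [0.159, -0.019, -0.987, 0.913], [0.0, 0.0, 0.0, 1.0]] ['vfov', 'cx', 'cy', 'camera_from_world']
scene 46.602401240132345 263.63138611344743 188.2484951255979 [[-0.206, 0.978, -0.008, 0.125], [0.809, 0.166, -0.564, -0.406], [-0.551, -0.123, -0.826, 1.828], [0.0, 0.0, 0.0, 1.0]] ['vfov', 'cx', 'cy', 'camera_from_world']
{'time': np.float64(0.1), 'q': array([-65.947,   5.008,  10.04 ,  95.099,  -0.   ,  89.999]), 'qd': array([ 0.02 ,  0.057,  0.071,  0.072,  0.001, -0.066]), 'joint_efforts': array([ 1.0000e-03, -5.2156e+01,  4.6565e+01,  1.6000e-02,  0.0000e+00,
       -0.0000e+00]), 'ee_pos': array([ 0.224, -0.502,  0.231]), 'tcp_rot': array([-179.933,    0.   ,   24.054]), 'wrist_force': array([0.367, 0.115, 0.19 ]), 'torque': array([0.089, 0.004, 0.008]), 'grasp_force': np.float64(0.0), 'opening': np.float64(0.085)}
```

View pics/top0.png

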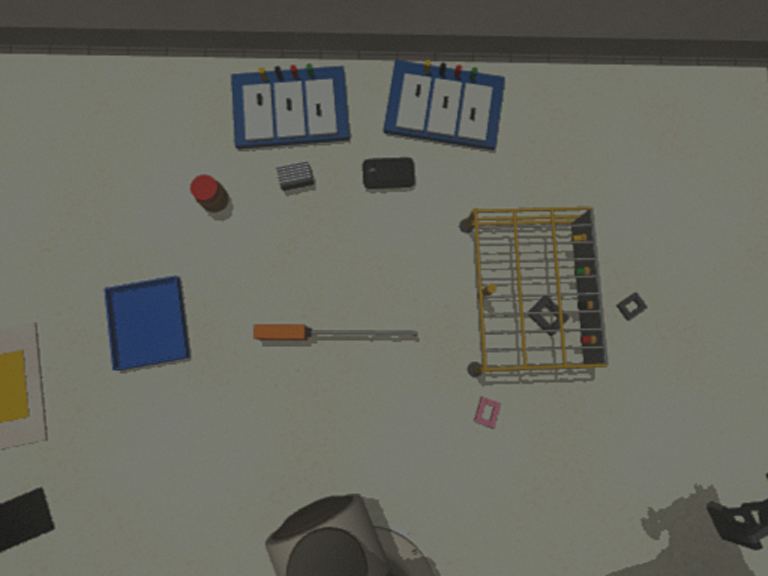

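View pics/scene0.png

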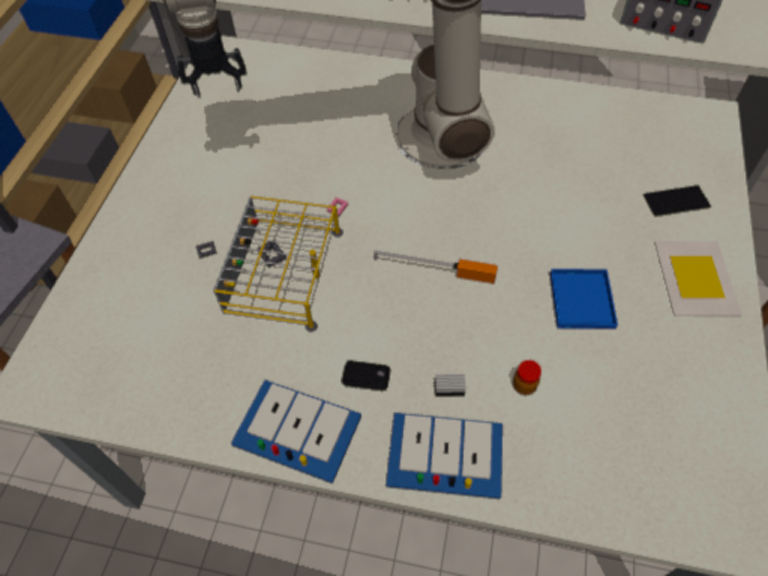

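The top view (x up, y left) shows the guard at right around (540,290), with its open side facing left and its pillar at (489,290). The core is at about (547,315), the rod runs from (254,332) to (416,335), and the tray is at (148,323). The pink frame and a smaller grey frame sit outside the guard.

```bash
cat > h.py <<'E'
import numpy as np,cv2
from workcell import bot
def ray(n,p):
    c=bot.calibration(n);f=192/np.tan(np.radians(c["vfov"]/2));T=np.array(c["camera_from_world"])
    p=np.atleast_2d(p).astype(float)
    d=np.c_[(p[:,0]-c["cx"])/f,(p[:,1]-c["cy"])/f,np.ones(len(p))]@T[:3,:3]
    return -T[:3,:3].T@T[:3,3],d
def pl(n,p,z):
    C,d=ray(n,p);return C+d*((z-C[2])/d[:,2])[:,None]
def proj(n,P):
    c=bot.calibration(n);f=192/np.tan(np.radians(c["vfov"]/2));T=np.array(c["camera_from_world"])
    q=np.atleast_2d(P)@T[:3,:3].T+T[:3,3];return q[:,:2]/q[:,2:]*f+[c["cx"],c["cy"]]
def blobs(m,amin=30):
    return sorted([c for c in cv2.findContours(m.astype(np.uint8),cv2.RETR_EXTERNAL,cv2.CHAIN_APPROX_NONE)[0] if cv2.contourArea(c)>amin],key=cv2.contourArea)[::-1]
E
python3 - <<'E'
from h import *
np.set_printoptions(precision=4,suppress=True)
for n in("top","scene"):
    im=np.load(n+"0.npy");h,s,v=cv2.split(cv2.cvtColor(im,cv2.COLOR_RGB2HSV))
    for name,m,z in(("handle",(h<13)&(s>150)&(v>90),.046),("tray",(h>100)&(h<125)&(s>130),.022)):
        for c in blobs(m,80)[:2]:
            b=cv2.boxPoints(cv2.minAreaRect(c));P=pl(n,b,z);print(n,name,b.mean(0),"ctr",P.mean(0)[:2],"sides",np.linalg.norm(P[0]-P[1]),np.linalg.norm(P[1]-P[2]),P[:,:2].tolist())
im=np.load("top0.npy");pts={"hookbend":((416,335),.034),"post1roof":((473,211),.098),"post2roof":((486,371),.098),"back1":((591,208),.098),"back2":((606,367),.098),"pillartop":((490,289),.095),"core":((547,315),.016)}
for k,(p,z) in pts.items(): print(k,pl("top",np.array(p)/1.5,z)[0])
print("core scene",pl("scene",np.array((272,253))/1.5,.016))
print("scene hook",pl("scene",np.array((376,258))/1.5,.002), pl("scene",np.array((376,253))/1.5,.034))
a=cv2.resize(im[130:260,300:440,::-1],None,fx=5,fy=5,interpolation=cv2.INTER_CUBIC)[:600]
a=np.clip(a*1.6,0,255).astype(np.uint8);cv2.imwrite("pics/c1.png",a[:600,:700])
im=np.load("scene0.npy");a=cv2.resize(im[125:220,130:240,::-1],None,fx=6,fy=6,interpolation=cv2.INTER_CUBIC);cv2.imwrite("pics/c2.png",np.clip(a*1.5,0,255).astype(np.uint8))
E
```

```text
top handle [135.5 124.5] ctr [0.7124 0.3067] sides 0.042283998791765656 0.044356513491224166 [[0.711852395836255, 0.33641967304859227], [0.7437023346328797, 0.3086074823316908], [0.712706144545095, 0.276878371264107], [0.6811721941473464, 0.3047489654238075]]
top tray [ 96.1769 215.4154] ctr [0.4663 0.4037] sides 0.13073641734869496 0.1505595719528908 [[0.5308381475711433, 0.483381889645789], [0.5489316317206375, 0.35390356461606], [0.40107984275607683, 0.3254776397126076], [0.3842066981618701, 0.45206450596314385]]
top tray [270.5439  61.6455] ctr [ 0.9171 -0.0627] sides 0.12629390424850562 0.05938398362838868 [[0.8594814754275042, -0.02411945955350058], [0.9843155138471457, -0.04326660300034877], [0.9745231256819332, -0.10183764230817173], [0.8499290451840462, -0.08156942783967341]]
scene handle [352.5 247.5] ctr [0.697  0.2984] sides 0.046474637157324465 0.05149416455607508 [[0.6760932052219455, 0.2731577157081014], [0.666691533065292, 0.3186714549476296], [0.7179923572561221, 0.32312952859772626], [0.7272132524744096, 0.2785646220419091]]
scene tray [388.5 199. ] ctr [0.4768 0.4015] sides 0.14818313861098717 0.15444819406943536 [[0.41487966529095055, 0.32494127957786584], [0.385114983555948, 0.4701043130602819], [0.539514502673526, 0.4739815733779079], [0.567761080782365, 0.3368887263936846]]
scene tray [47.  12.5] ctr [-0.2578 -1.2262] sides 0.33126977787413037 0.2008724218612613 [[-0.315937868952864, -1.435267142576613], [-0.3803167659483757, -1.1103132637654547], [-0.19819716406276444, -1.0255655176394662], [-0.1367740244296045, -1.3336328024564508]]
hookbend [ 0.4475 -0.081   0.034 ]
post1roof [ 0.6572 -0.175   0.098 ]
post2roof [ 0.3853 -0.1916  0.098 ]
back1 [ 0.6653 -0.3802  0.098 ]
back2 [ 0.3932 -0.3907  0.098 ]
pillartop [ 0.522  -0.2019  0.095 ]
core [ 0.4872 -0.3221  0.016 ]
core scene [[ 0.4929 -0.3225  0.016 ]]
scene hook [[ 0.4478 -0.0807  0.002 ]] [[ 0.4566 -0.0777  0.034 ]]
```

View pics/c1.png

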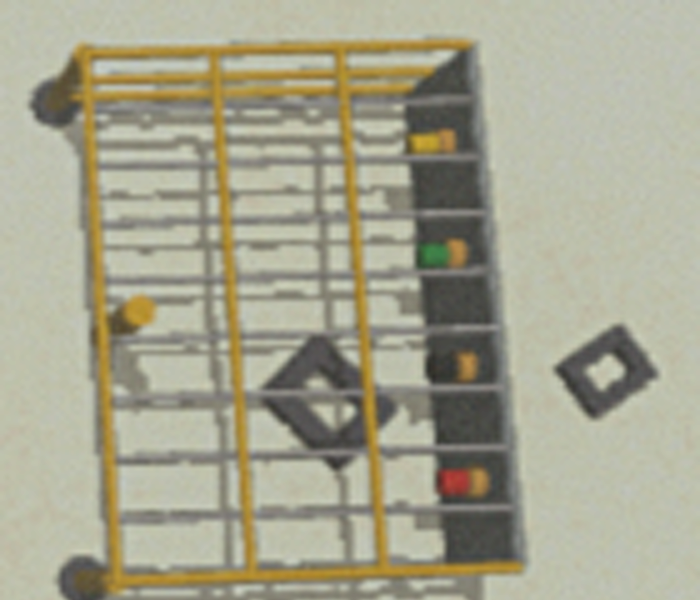

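View pics/c2.png

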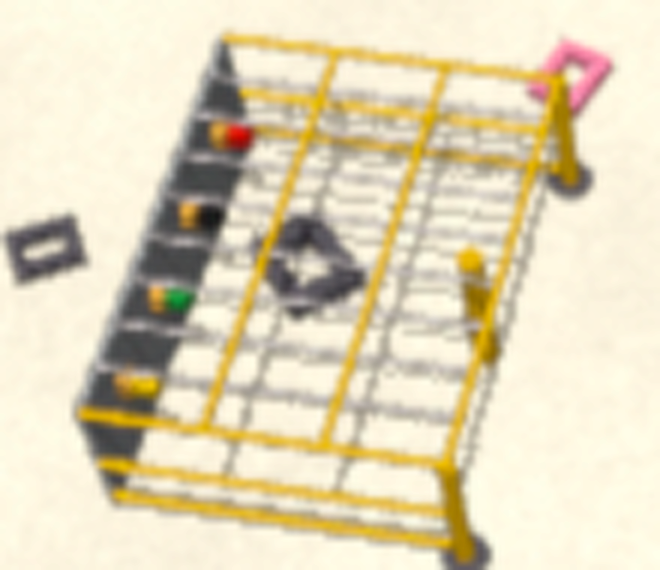

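The crops show the pillar foot at about (135,312) in c1. The core's corners are at (318,335), (262,388), (343,467) and (398,405), so its long axis is at about 45°. Next I measure the handle and core precisely while starting the move.

```bash
python3 - <<'E'
from h import *
np.set_printoptions(precision=4,suppress=True)
im=np.load("top0.npy");h,s,v=cv2.split(cv2.cvtColor(im,cv2.COLOR_RGB2HSV))
print(im[221,185],h[221,185],s[221,185],v[221,185])
m=(abs(h.astype(int)-h[221,185])<6)&(s>110);m[:,:150]=0;m[:,230:]=0
c=blobs(m)[0];b=cv2.boxPoints(cv2.minAreaRect(c));print(b.tolist())
for z in(.046,.0):
    P=pl("top",b,z);print(P[:,:2].tolist(),P.mean(0))
# core corners: top face pix in two views, window centre
k=np.array([(318,335),(262,388),(343,467),(398,405)])/5+[300,130]
print(pl("top",k,.016)[:,:2],pl("top",np.array([[330,395]])/5+[300,130],.008))
k=np.array([(305,215),(255,250),(298,312),(365,275)])/6+[130,125]
print(pl("scene",k,.016)[:,:2],pl("scene",np.array([[304,268]])/6+[130,125],.008))
E
python3 -m crank '[{"gripper":85,"travel":[0,0,0],"twist":[0,0,-0.18]},{"gripper":85,"travel":[25,-50,0],"twist":[0,0,-0.18]},{"gripper":85,"travel":[35,-45,0],"twist":[0,0,-0.18]},{"gripper":85,"travel":[45,-40,0],"twist":[0,0,-0.18]},{"gripper":85,"travel":[50,-25,0],"twist":[0,0,-0.18]},{"gripper":85,"travel":[60,10,0],"twist":[0,0,-0.18]},{"gripper":85,"travel":[60,15,0],"twist":[0,0,-0.07]}]'
```

```text
[120  75  41] 13 168 120
[[169.0, 216.0], [203.0, 216.0], [203.0, 226.0], [169.0, 226.0]]
[[0.4634984787238673, 0.20407207983692105], [0.46428590381671486, 0.11523180348634762], [0.43812243940383633, 0.11439473163850714], [0.43738901680975173, 0.20284527672289066]] [0.4508 0.1591 0.046 ]
[[0.4673643965086864, 0.21471816190283632], [0.46819032722610987, 0.12153353539191442], [0.4407474515429553, 0.12065553015928751], [0.43997816408334905, 0.21343136727905282]] [0.4541 0.1676 0.    ]
[[ 0.5232 -0.3206]
 [ 0.4935 -0.2885]
 [ 0.4506 -0.3315]
 [ 0.4848 -0.3633]] [[ 0.4909 -0.3285  0.008 ]]
[[ 0.4596 -0.3351]
 [ 0.4907 -0.3561]
 [ 0.529  -0.3169]
 [ 0.4953 -0.2865]] [[ 0.4922 -0.3265  0.008 ]]
time: 0.98
ee_pos: [0.2448, -0.1587, 0.2311]
tcp_rot: [180.0, 0.0, 90.1]
wrist_force: [1.3, 0.2, 0.3]
opening: 0.0851
grasp_force: 0.0
```

```bash
python3 -m crank '[{"gripper":85,"travel":[50,34,0],"twist":[0,0,0]},{"gripper":85,"travel":[50,34,0],"twist":[0,0,0]},{"gripper":85,"travel":[50,34,0],"twist":[0,0,0]},{"gripper":85,"travel":[50,34,0],"twist":[0,0,0]},{"gripper":85,"travel":[50,34,0],"twist":[0,0,0]},{"gripper":85,"travel":[53,36,20],"twist":[0,0,0]},{"gripper":85,"travel":[0,0,50],"twist":[0,0,0]},{"gripper":85,"travel":[0,0,50],"twist":[0,0,0]},{"gripper":85,"travel":[0,0,20],"twist":[0,0,0]},{"gripper":85,"travel":[0,0,0],"twist":[0,0,0]}]'
```

```text
time: 2.22
ee_pos: [0.4462, 0.1364, 0.091]
tcp_rot: [-179.8, 0.1, 89.9]
wrist_force: [0.0, -0.9, 0.4]
opening: 0.0851
grasp_force: 0.0
```

```bash
python3 -m crank '[{"gripper":85,"travel":[8,5,30],"twist":[0,0,0]},{"gripper":85,"travel":[0,0,30],"twist":[0,0,0]},{"gripper":85,"travel":[0,0,19],"twist":[0,0,0]},{"gripper":85,"travel":[0,0,0],"twist":[0,0,0]},{"gripper":20,"travel":[0,0,0],"twist":[0,0,0]},{"gripper":20,"travel":[0,0,0],"twist":[0,0,0]},{"gripper":20,"travel":[0,0,0],"twist":[0,0,0]},{"gripper":20,"travel":[0,0,0],"twist":[0,0,0]},{"gripper":20,"travel":[0,0,0],"twist":[0,0,0]},{"gripper":20,"travel":[0,0,0],"twist":[0,0,0]}]' 80
```

```text
time: 3.48
ee_pos: [0.4529, 0.1449, 0.0145]
tcp_rot: [179.9, -0.0, 89.9]
wrist_force: [-1.0, -0.3, 6.5]
opening: 0.0247
grasp_force: 79.6
```

```bash
python3 -m crank '[{"gripper":20,"travel":[0,0,-10],"twist":[0,0,0]},{"gripper":20,"travel":[0,0,-20],"twist":[0,0,0]},{"gripper":20,"travel":[-20,0,0],"twist":[0,0,0]},{"gripper":20,"travel":[-25,0,0],"twist":[0,0,0]},{"gripper":20,"travel":[-25,0,0],"twist":[0,0,0]},{"gripper":20,"travel":[-5,0,0],"twist":[0,0,0]},{"gripper":20,"travel":[0,0,0],"twist":[0,0,0]},{"gripper":20,"travel":[0,0,0],"twist":[0,0,0]}]' 80
python3 - <<'E'
from h import *
o=bot.get_obs();print(o["ee_pos"],o["tcp_rot"],o["wrist_force"])
out=[]
for n,(x,y,w,hh) in(("top",(180,130,240,130)),("scene",(130,120,210,110))):
    im=bot.camera(n);np.save(n+"1.npy",im);a=cv2.resize(im[y:y+hh,x:x+w,::-1],(720,int(hh*720/w)),interpolation=cv2.INTER_CUBIC)
    a=np.clip(a*1.5,0,255).astype(np.uint8);out.append(a[:300] if n=="scene" else a[90:390])
cv2.imwrite("pics/d1.png",np.vstack(out))
E
```

```text
time: 4.47
ee_pos: [0.4523, 0.0703, 0.0437]
tcp_rot: [-180.0, -0.0, 90.0]
wrist_force: [-0.3, 0.4, -2.5]
opening: 0.0248
grasp_force: 78.7
[0.45233076 0.07027429 0.04369605] [-1.7999317e+02 -1.0062113e-02  8.9975560e+01] [-0.27492403  0.4481508  -2.45795458]
```

View pics/d1.png

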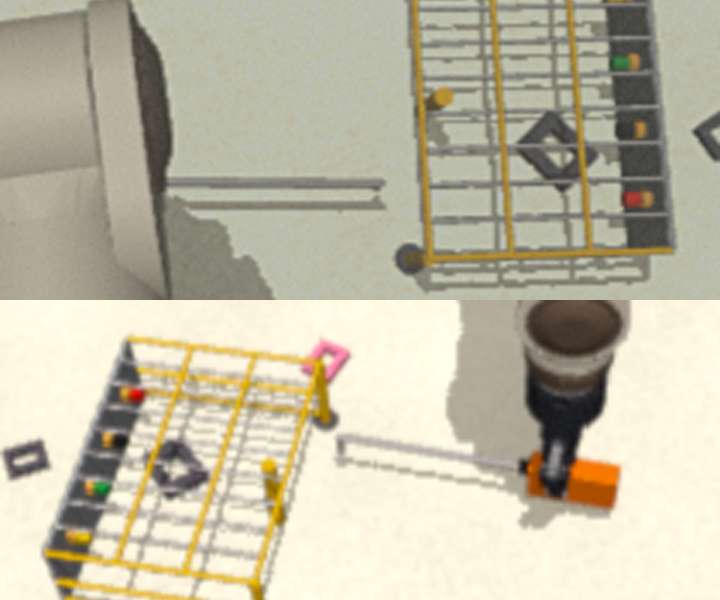

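The rod is level in the hand. Its bend shows at (382,184) in the top half and (342,441) in the scene half, just outside the guard.

Run:
```python
from h import *
np.set_printoptions(precision=4,suppress=True)
t=(307.3,221.3);s=(229.75,161.1)
C1,d1=ray("top",t);C2,d2=ray("scene",s);A=np.c_[d1[0],-d2[0]];k=np.linalg.lstsq(A,C2-C1,rcond=None)[0]
p,q=C1+d1[0]*k[0],C2+d2[0]*k[1];print("bend",p,q)
print(pl("top",t,.062),pl("top",(180+170/3,130+273/3),.062),pl("scene",s,.062),pl("scene",(229.2,164.6),.032))
```

```text
bend [ 0.4523 -0.1583  0.0522] [ 0.4516 -0.1531  0.0513]
[[ 0.4516 -0.1568  0.062 ]] [[0.4508 0.026  0.062 ]] [[ 0.4595 -0.1503  0.062 ]] [[ 0.4528 -0.1562  0.032 ]]
```

```bash
python3 -m crank '[{"gripper":20,"travel":[-20,2,0],"twist":[0,0,0]},{"gripper":20,"travel":[-30,7,0],"twist":[0,0,0]},{"gripper":20,"travel":[-30,8,0],"twist":[0,0,0]},{"gripper":20,"travel":[-30,8,0],"twist":[0,0,0]},{"gripper":20,"travel":[-30,8,0],"twist":[0,0,0]},{"gripper":20,"travel":[-20,4,0],"twist":[0,0,0]},{"gripper":20,"travel":[-12,2,0],"twist":[0,0,0]},{"gripper":20,"travel":[0,0,0],"twist":[0,0,0]},{"gripper":20,"travel":[0,0,0],"twist":[0,0,0]}]' 80
python3 - <<'E'
from h import *
o=bot.get_obs();print(o["ee_pos"],o["tcp_rot"],o["wrist_force"])
out=[]
for n,(x,y,w,hh) in(("top",(330,180,80,60)),("scene",(140,140,80,60))):
    im=bot.camera(n);np.save(n+"2.npy",im);a=cv2.resize(im[y:y+hh,x:x+w,::-1],(400,300),interpolation=cv2.INTER_CUBIC)
    out.append(np.clip(a*1.6,0,255).astype(np.uint8))
cv2.imwrite("pics/d2.png",np.vstack(out))
E
```

```text
time: 5.7
ee_pos: [0.4911, -0.1017, 0.0436]
tcp_rot: [-180.0, -0.0, 90.0]
wrist_force: [0.3, 0.9, -2.2]
opening: 0.0245
grasp_force: 78.7
[ 0.49106494 -0.10168476  0.04360751] [-1.79987016e+02 -1.58577144e-02  8.99709693e+01] [ 0.28324926  0.85276731 -2.24535727]
```

View pics/d2.png

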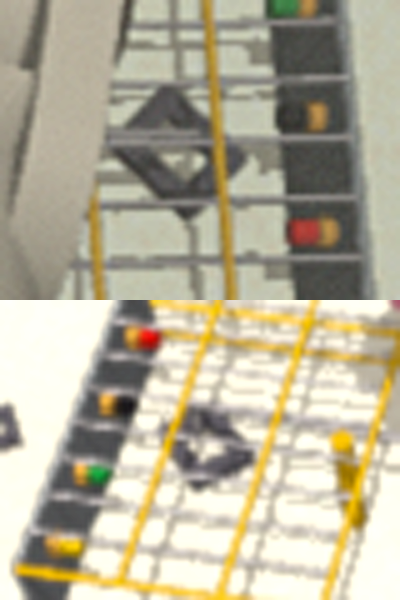

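The bar lies along row 140 in the top half and the tip is hard to tell from the roof wires. A difference image against the first picture isolates it.

Run:
```python
from h import *
P=np.array([[.491,-.326,.062],[.491,-.326,.030],[.491,-.326,.016]])
out=[]
for n,(x,y,w,hh) in(("top",(330,180,80,60)),("scene",(140,140,80,60))):
    a=np.load(n+"0.npy").astype(int);b=np.load(n+"2.npy").astype(int);d=np.abs(a-b).sum(2)
    print(n,proj(n,P).round(1).tolist())
    d=cv2.resize(np.clip(d*2,0,255).astype(np.uint8)[y:y+hh,x:x+w],(400,300),interpolation=cv2.INTER_NEAREST)
    b=cv2.resize(np.load(n+"2.npy")[y:y+hh,x:x+w,::-1],(400,300),interpolation=cv2.INTER_CUBIC)
    out.append(np.hstack([np.clip(b*1.5,0,255).astype(np.uint8),cv2.cvtColor(d,cv2.COLOR_GRAY2BGR)]))
cv2.imwrite("pics/d3.png",np.vstack(out))
```

```text
top [[371.6, 206.8], [367.6, 208.1], [366.0, 208.6]]
scene [[178.4, 160.1], [179.9, 165.7], [180.5, 168.1]]
```

View pics/d3.png

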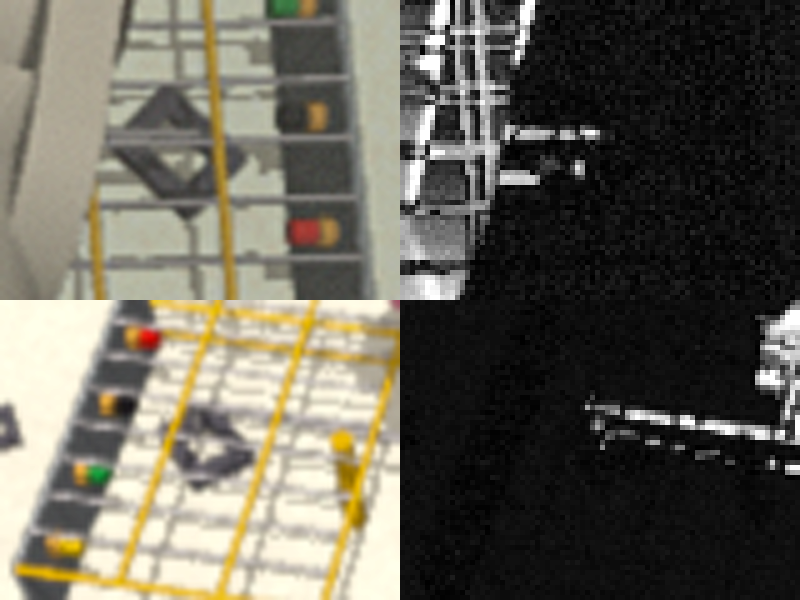

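The bar end appears where the aim point projects, within about 1.5 px in both views, and sits over the window. I lower it.

```bash
python3 -m crank '[{"gripper":20,"travel":[0,0,5],"twist":[0,0,0]},{"gripper":20,"travel":[0,0,5],"twist":[0,0,0]},{"gripper":20,"travel":[0,0,3],"twist":[0,0,0]},{"gripper":20,"travel":[0,0,3],"twist":[0,0,0]},{"gripper":20,"travel":[0,0,2],"twist":[0,0,0]},{"gripper":20,"travel":[0,0,0],"twist":[0,0,0]}]' 80; python3 -m crank '[{"gripper":20,"travel":[0,0,3],"twist":[0,0,0]},{"gripper":20,"travel":[0,0,3],"twist":[0,0,0]},{"gripper":20,"travel":[0,0,2],"twist":[0,0,0]},{"gripper":20,"travel":[0,0,0],"twist":[0,0,0]}]' 80
```

```text
time: 6.55
ee_pos: [0.4911, -0.1024, 0.0255]
tcp_rot: [-180.0, -0.0, 89.9]
wrist_force: [0.3, 0.0, -1.4]
opening: 0.0249
grasp_force: 78.7
time: 7.05
ee_pos: [0.4911, -0.1023, 0.0174]
tcp_rot: [-180.0, -0.0, 89.9]
wrist_force: [-0.1, -0.2, -1.9]
opening: 0.0247
grasp_force: 78.7
```

No contact force, so the tip is inside the window. I draw the core diagonally toward the middle of the gap beside the pillar.

```bash
python3 -m crank '[{"gripper":20,"travel":[5,-3,0],"twist":[0,0,0]},{"gripper":20,"travel":[8,-5,0],"twist":[0,0,0]},{"gripper":20,"travel":[8,-5,0],"twist":[0,0,0]},{"gripper":20,"travel":[8,-5,0],"twist":[0,0,0]},{"gripper":20,"travel":[8,-5,0],"twist":[0,0,0]},{"gripper":20,"travel":[8,-5,0],"twist":[0,0,0]},{"gripper":20,"travel":[8,-5,0],"twist":[0,0,0]},{"gripper":20,"travel":[8,-3,0],"twist":[0,0,0]},{"gripper":20,"travel":[4,0,0],"twist":[0,0,0]},{"gripper":20,"travel":[0,0,0],"twist":[0,0,0]}]' 80
python3 - <<'E'
from h import *
o=bot.get_obs();print(o["ee_pos"],o["tcp_rot"],o["wrist_force"])
out=[]
for n,(x,y,w,hh) in(("top",(300,180,120,90)),("scene",(140,140,120,90))):
    im=bot.camera(n);np.save(n+"3.npy",im);a=cv2.resize(im[y:y+hh,x:x+w,::-1],(400,300),interpolation=cv2.INTER_CUBIC)
    out.append(np.clip(a*1.6,0,255).astype(np.uint8))
cv2.imwrite("pics/d4.png",np.vstack(out))
E
```

```text
time: 8.3
ee_pos: [0.4553, -0.037, 0.0177]
tcp_rot: [180.0, -0.0, 90.0]
wrist_force: [-0.2, 0.4, -1.7]
opening: 0.0248
grasp_force: 78.6
[ 0.45532475 -0.03701038  0.01767504] [ 1.79995837e+02 -7.65345136e-03  8.99677214e+01] [-0.24681454  0.40958277 -1.71782287]
```

View pics/d4.png

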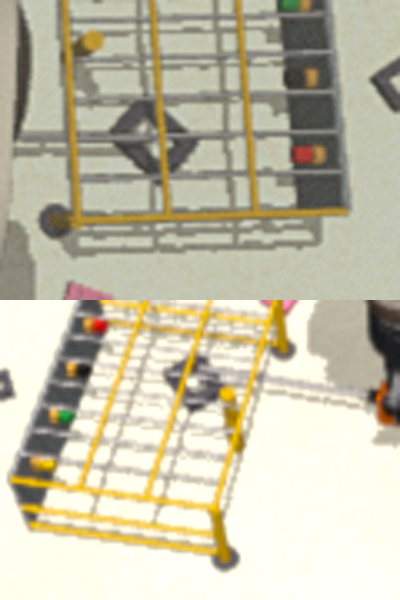

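The core is at about (153,138) in the top half, midway between the pillar and the near post. I pull it straight out.

```bash
python3 -m crank '[{"gripper":20,"travel":[6,0,0],"twist":[0,0,0]},{"gripper":20,"travel":[12,0,0],"twist":[0,0,0]},{"gripper":20,"travel":[12,0,0],"twist":[0,0,0]},{"gripper":20,"travel":[12,0,0],"twist":[0,0,0]},{"gripper":20,"travel":[12,0,0],"twist":[0,0,0]},{"gripper":20,"travel":[12,0,0],"twist":[0,0,0]},{"gripper":20,"travel":[12,0,0],"twist":[0,0,0]},{"gripper":20,"travel":[12,0,0],"twist":[0,0,0]},{"gripper":20,"travel":[12,0,0],"twist":[0,0,0]},{"gripper":20,"travel":[12,0,0],"twist":[0,0,0]},{"gripper":20,"travel":[12,0,0],"twist":[0,0,0]}]' 80;  python3 -m crank '[{"gripper":20,"travel":[12,0,0],"twist":[0,0,0]},{"gripper":20,"travel":[12,0,0],"twist":[0,0,0]},{"gripper":20,"travel":[12,0,0],"twist":[0,0,0]},{"gripper":20,"travel":[12,0,0],"twist":[0,0,0]},{"gripper":20,"travel":[12,0,0],"twist":[0,0,0]},{"gripper":20,"travel":[12,0,0],"twist":[0,0,0]},{"gripper":20,"travel":[12,0,0],"twist":[0,0,0]},{"gripper":20,"travel":[8,0,0],"twist":[0,0,0]},{"gripper":20,"travel":[4,0,0],"twist":[0,0,0]},{"gripper":20,"travel":[0,0,0],"twist":[0,0,0]}]' 80
python3 - <<'E'
from h import *
o=bot.get_obs();print(o["ee_pos"],o["tcp_rot"],o["wrist_force"])
out=[]
for n,(x,y,w,hh) in(("top",(180,170,160,120)),("scene",(200,130,160,120))):
    im=bot.camera(n);np.save(n+"4.npy",im);a=cv2.resize(im[y:y+hh,x:x+w,::-1],(400,300),interpolation=cv2.INTER_CUBIC)
    out.append(np.clip(a*1.6,0,255).astype(np.uint8))
cv2.imwrite("pics/d5.png",np.vstack(out))
E
```

```text
time: 9.78
ee_pos: [0.4553, 0.0895, 0.0176]
tcp_rot: [-180.0, -0.0, 89.9]
wrist_force: [-0.2, -1.5, -1.9]
opening: 0.0247
grasp_force: 78.7
time: 11.02
ee_pos: [0.4554, 0.1849, 0.0177]
tcp_rot: [-180.0, -0.0, 90.0]
wrist_force: [0.1, 0.4, -2.8]
opening: 0.025
grasp_force: 78.7
[0.45542733 0.18488443 0.01765498] [-1.79994783e+02 -7.33498650e-03  8.99603289e+01] [ 0.11585967  0.38490705 -2.78762274]
```

View pics/d5.png

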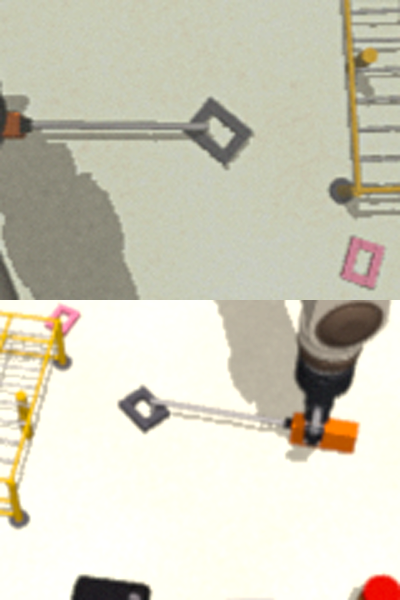

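The core is out, at about (221,132) in the top half, well clear of the guard. I unhook and lay the rod about 11 cm further in +x.

```bash
python3 -m crank '[{"gripper":20,"travel":[-4,0,0],"twist":[0,0,0]},{"gripper":20,"travel":[0,0,-10],"twist":[0,0,0]},{"gripper":20,"travel":[0,0,-15],"twist":[0,0,0]},{"gripper":20,"travel":[0,0,-20],"twist":[0,0,0]},{"gripper":20,"travel":[0,20,0],"twist":[0,0,0]},{"gripper":20,"travel":[0,35,0],"twist":[0,0,0]},{"gripper":20,"travel":[0,35,0],"twist":[0,0,0]},{"gripper":20,"travel":[0,20,0],"twist":[0,0,0]},{"gripper":20,"travel":[0,0,15],"twist":[0,0,0]},{"gripper":20,"travel":[0,0,15],"twist":[0,0,0]},{"gripper":20,"travel":[0,0,10],"twist":[0,0,0]},{"gripper":20,"travel":[0,0,0],"twist":[0,0,0]}]' 80; python3 -m crank '[{"gripper":20,"travel":[0,0,3],"twist":[0,0,0]},{"gripper":20,"travel":[0,0,2],"twist":[0,0,0]},{"gripper":20,"travel":[0,0,1],"twist":[0,0,0]},{"gripper":20,"travel":[0,0,0],"twist":[0,0,0]}]' 80
```

```text
time: 12.62
ee_pos: [0.5643, 0.1804, 0.0216]
tcp_rot: [-179.9, 0.0, 90.0]
wrist_force: [0.0, -0.4, -1.6]
opening: 0.0247
grasp_force: 79.2
time: 13.12
ee_pos: [0.5655, 0.1806, 0.0167]
tcp_rot: [180.0, -0.0, 89.9]
wrist_force: [0.4, 0.3, -2.4]
opening: 0.0248
grasp_force: 79.2
```

```bash
python3 -m crank '[{"gripper":20,"travel":[0,0,1.5],"twist":[0,0,0]},{"gripper":20,"travel":[0,0,1],"twist":[0,0,0]},{"gripper":20,"travel":[0,0,0],"twist":[0,0,0]},{"gripper":45,"travel":[0,0,0],"twist":[0,0,0]},{"gripper":85,"travel":[0,0,0],"twist":[0,0,0]},{"gripper":85,"travel":[0,0,0],"twist":[0,0,0]},{"gripper":85,"travel":[0,0,0],"twist":[0,0,0]},{"gripper":85,"travel":[0,0,-20],"twist":[0,0,0]},{"gripper":85,"travel":[0,0,-50],"twist":[0,0,0]},{"gripper":85,"travel":[0,0,-50],"twist":[0,0,0]},{"gripper":85,"travel":[0,0,0],"twist":[0,0,0]}]'
python3 - <<'E'
from h import *
np.set_printoptions(precision=4,suppress=True)
for n,roi in(("top",(235,200,300,250)),("scene",(225,140,290,195))):
    im=bot.camera(n);np.save(n+"5.npy",im)
    v=im.max(2).copy();m=np.zeros(v.shape,bool);x0,y0,x1,y1=roi
    bg=np.median(v[y0:y1,x0:x1]);m[y0:y1,x0:x1]=(v[y0:y1,x0:x1]<bg*.6)
    cs=blobs(m,60);print(n,bg,[(cv2.contourArea(c),c.mean(0).round(1).tolist()) for c in cs])
    for c in cs[:1]:
        r=cv2.minAreaRect(c);b=cv2.boxPoints(r);P=pl(n,b,.012);print(r,P.mean(0),np.linalg.norm(P[0]-P[1]),np.linalg.norm(P[1]-P[2]));print(P[:,:2])
        H=cv2.findContours(m.astype(np.uint8),cv2.RETR_CCOMP,cv2.CHAIN_APPROX_NONE);
        for k,q in enumerate(H[0]):
            if H[1][0][k][3]>=0 and len(q)>8: r=cv2.minAreaRect(q);P=pl(n,cv2.boxPoints(r),.008);print("hole",r,P.mean(0),P[:,:2].tolist())
im=bot.camera("top")
a=cv2.resize(im[150:270,140:300,::-1],(640,480),interpolation=cv2.INTER_CUBIC);cv2.imwrite("pics/e1.png",np.clip(a*1.6,0,255).astype(np.uint8))
E
```

```text
time: 14.5
ee_pos: [0.5674, 0.1812, 0.1389]
tcp_rot: [179.6, -0.1, 89.9]
wrist_force: [0.3, -0.4, 0.1]
opening: 0.0849
grasp_force: 0.0
top 132.0 [(348.0, [[266.7, 222.5]])]
((266.76226806640625, 222.38522338867188), (21.89430809020996, 17.541053771972656), 39.80556869506836) [ 0.4514 -0.0538  0.012 ] 0.04796566848132605 0.05965692186297776
[[ 0.4517 -0.0156]
 [ 0.4888 -0.046 ]
 [ 0.4509 -0.092 ]
 [ 0.4142 -0.0615]]
hole ((266.7500305175781, 222.25003051757812), (14.142135620117188, 9.192388534545898), 45.0) [ 0.452  -0.0539  0.008 ] [[0.456534693648196, -0.03130505771060026], [0.4745072240996423, -0.049013197158865755], [0.4473651244710618, -0.07648713551462609], [0.42954986994429123, -0.05875805441787967]]
scene 174.0 [(189.0, [[257.4, 173.2]])]
((257.2500305175781, 173.25), (17.677669525146484, 12.727920532226562), 45.0) [ 0.4553 -0.055   0.012 ] 0.05087015900120661 0.07136228157275035
[[ 0.4558 -0.0937]
 [ 0.4102 -0.0712]
 [ 0.4555 -0.0161]
 [ 0.4996 -0.0389]]
hole ((257.2500305175781, 173.25001525878906), (7.77817440032959, 5.656853675842285), 45.0) [ 0.4527 -0.0555  0.008 ] [[0.45296366174930647, -0.07268188348361018], [0.4328221837880134, -0.06259702911685147], [0.45264277391739893, -0.03831192260715571], [0.47248765498697154, -0.04845833339533073]]
```

View pics/e1.png

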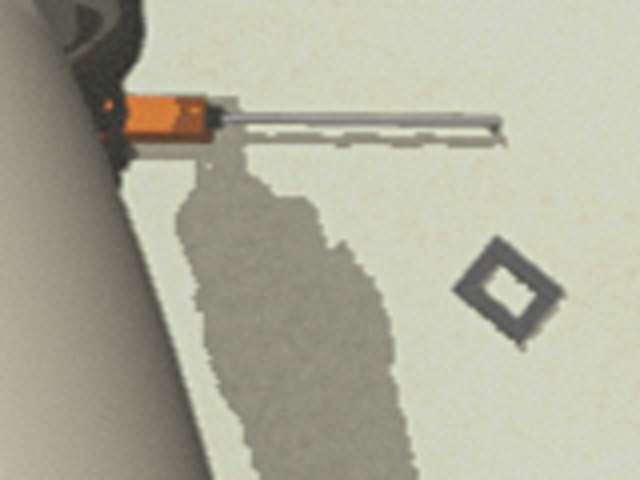

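The core reads (0.452, −0.054) with sides 48 × 60 mm and its long axis at about 50.5°; in the picture it is at (510,292). The rod lies at the top, with its hook at (500,122). I approach with the tool at yaw 50.5°.

```bash
python3 -m crank '[{"gripper":85,"travel":[-45,-23,0],"twist":[0,0,0]},{"gripper":75,"travel":[-50,-24,0],"twist":[0,0,0]},{"gripper":75,"travel":[-50,-24,0],"twist":[0,0,0]},{"gripper":75,"travel":[-50,-24,0],"twist":[0,0,0]},{"gripper":75,"travel":[-40,-20,0],"twist":[0,0,0]},{"gripper":75,"travel":[0,0,10],"twist":[0,0,0.172]},{"gripper":75,"travel":[0,0,20],"twist":[0,0,0.172]},{"gripper":75,"travel":[0,0,20],"twist":[0,0,0.172]},{"gripper":75,"travel":[0,0,20],"twist":[0,0,0.172]},{"gripper":75,"travel":[0,0,0],"twist":[0,0,0]},{"gripper":75,"travel":[0,0,0],"twist":[0,0,0]}]' 30
```

```text
time: 16.02
ee_pos: [0.4501, -0.0543, 0.0642]
tcp_rot: [-180.0, 0.0, 50.7]
wrist_force: [0.2, 0.3, -0.0]
opening: 0.0745
grasp_force: 0.0
```

```bash
python3 -m crank '[{"gripper":75,"travel":[1,1.5,20],"twist":[0,0,0]},{"gripper":75,"travel":[0,0,20],"twist":[0,0,0]},{"gripper":75,"travel":[0,0,14],"twist":[0,0,0]},{"gripper":75,"travel":[0,0,7],"twist":[0,0,0]},{"gripper":75,"travel":[0,0,3],"twist":[0,0,0]},{"gripper":60,"travel":[0,0,0],"twist":[0,0,0]},{"gripper":52,"travel":[0,0,0],"twist":[0,0,0]},{"gripper":40,"travel":[0,0,0],"twist":[0,0,0]},{"gripper":40,"travel":[0,0,0],"twist":[0,0,0]},{"gripper":40,"travel":[0,0,0],"twist":[0,0,0]},{"gripper":40,"travel":[0,0,0],"twist":[0,0,0]}]' 35
```

```text
time: 17.4
ee_pos: [0.4525, -0.0545, 0.0009]
tcp_rot: [179.9, -0.0, 50.5]
wrist_force: [-1.7, -0.2, 5.0]
opening: 0.0472
grasp_force: 36.8
```

```bash
python3 -m crank '[{"gripper":40,"travel":[0,0,-8],"twist":[0,0,0]},{"gripper":40,"travel":[0,0,-22],"twist":[0,0,0]},{"gripper":40,"travel":[0,0,-30],"twist":[0,0,0]},{"gripper":40,"travel":[0,0,-20],"twist":[0,0,0]},{"gripper":40,"travel":[0,0,0],"twist":[0,0,0]},{"gripper":40,"travel":[15,-12,0],"twist":[0,0,0]},{"gripper":40,"travel":[30,-23,0],"twist":[0,0,0]},{"gripper":40,"travel":[35,-27,0],"twist":[0,0,0]},{"gripper":40,"travel":[35,-27,0],"twist":[0,0,0]},{"gripper":40,"travel":[35,-27,0],"twist":[0,0,0]},{"gripper":40,"travel":[35,-27,0],"twist":[0,0,0]},{"gripper":40,"travel":[35,-27,0],"twist":[0,0,0]}]' 40
python3 -m crank '[{"gripper":40,"travel":[35,-27,0],"twist":[0,0,0]},{"gripper":40,"travel":[35,-27,0],"twist":[0,0,-0.1]},{"gripper":40,"travel":[30,-17,0],"twist":[0,0,-0.15]},{"gripper":40,"travel":[15,-5,0],"twist":[0,0,-0.15]},{"gripper":40,"travel":[0,0,0],"twist":[0,0,-0.15]},{"gripper":40,"travel":[0,0,0],"twist":[0,0,-0.15]},{"gripper":40,"travel":[0,0,0],"twist":[0,0,-0.12]},{"gripper":40,"travel":[0,0,0],"twist":[0,0,-0.06]},{"gripper":40,"travel":[0,0,0],"twist":[0,0,0]}]' 40
python3 - <<'E'
from h import *
o=bot.get_obs();print(o["ee_pos"],o["tcp_rot"],o["wrist_force"],o["opening"])
im=bot.camera("scene");np.save("scene6.npy",im)
h,s,v=cv2.split(cv2.cvtColor(im,cv2.COLOR_RGB2HSV));m=((h>100)&(h<125)&(s>130)).astype(np.uint8);m[:,:320]=0;m[240:]=0;m[:100]=0;m[:,440:]=0
print(cv2.boundingRect(m));a=np.load("scene0.npy");
h,s,v=cv2.split(cv2.cvtColor(a,cv2.COLOR_RGB2HSV));m=((h>100)&(h<125)&(s>130)).astype(np.uint8);m[:,:320]=0;m[240:]=0;m[:100]=0;m[:,440:]=0
print(cv2.boundingRect(m))
a=cv2.resize(im[110:260,300:500,::-1],(800,600),interpolation=cv2.INTER_CUBIC);cv2.imwrite("pics/e2.png",a)
E
```

```text
time: 18.9
ee_pos: [0.46, 0.2247, 0.0788]
tcp_rot: [-180.0, 0.1, 50.5]
wrist_force: [0.3, -0.4, -1.3]
opening: 0.0469
grasp_force: 42.2
time: 20.02
ee_pos: [0.4674, 0.3615, 0.0789]
tcp_rot: [-179.9, 0.0, 100.9]
wrist_force: [0.6, -0.2, -1.3]
opening: 0.0467
grasp_force: 42.2
[0.46743877 0.36151379 0.07885841] [-1.79909043e+02  4.57099181e-02  1.00917159e+02] [ 0.61208058 -0.20522018 -1.30382941] 0.0467006960275907
(367, 180, 44, 39)
(367, 180, 44, 39)
```

View pics/e2.png

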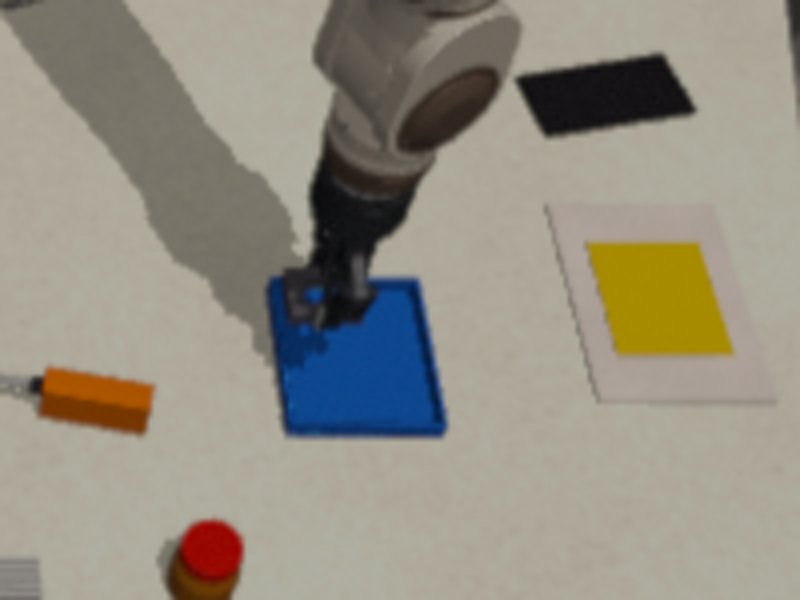

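The core is held over the tray's near-right part; the tray is unmoved (same bounding box as before). I shift 42 mm to the centre and lower.

```bash
python3 -m crank '[{"gripper":40,"travel":[14,3,0],"twist":[0,0,0]},{"gripper":40,"travel":[18,5,0],"twist":[0,0,0]},{"gripper":40,"travel":[8.4,1.8,0],"twist":[0,0,0]},{"gripper":40,"travel":[0,0,15],"twist":[0,0,0]},{"gripper":40,"travel":[0,0,20],"twist":[0,0,0]},{"gripper":40,"travel":[0,0,15],"twist":[0,0,0]},{"gripper":40,"travel":[0,0,10],"twist":[0,0,0]},{"gripper":40,"travel":[0,0,5],"twist":[0,0,0]},{"gripper":40,"travel":[0,0,3],"twist":[0,0,0]},{"gripper":40,"travel":[0,0,2],"twist":[0,0,0]},{"gripper":40,"travel":[0,0,0],"twist":[0,0,0]}]' 40
python3 -m crank '[{"gripper":40,"travel":[0,0,1.5],"twist":[0,0,0]},{"gripper":40,"travel":[0,0,1.5],"twist":[0,0,0]},{"gripper":40,"travel":[0,0,0],"twist":[0,0,0]},{"gripper":40,"travel":[0,0,0],"twist":[0,0,0]}]' 40
```

```text
time: 21.45
ee_pos: [0.4699, 0.4035, 0.0104]
tcp_rot: [180.0, -0.0, 100.9]
wrist_force: [-0.1, 0.0, -1.2]
opening: 0.0469
grasp_force: 42.2
time: 21.95
ee_pos: [0.4698, 0.4034, 0.0072]
tcp_rot: [180.0, -0.0, 100.9]
wrist_force: [-0.1, 0.8, -0.3]
opening: 0.0469
grasp_force: 42.2
```

```bash
python3 -m crank '[{"gripper":40,"travel":[0,0,1],"twist":[0,0,0]},{"gripper":40,"travel":[0,0,1],"twist":[0,0,0]},{"gripper":40,"travel":[0,0,0.5],"twist":[0,0,0]},{"gripper":40,"travel":[0,0,0],"twist":[0,0,0]}]' 40
```

```text
time: 22.45
ee_pos: [0.4698, 0.4034, 0.005]
tcp_rot: [180.0, -0.0, 100.9]
wrist_force: [-1.3, -1.1, 2.0]
opening: 0.047
grasp_force: 42.7
```

Contact is felt. I release gently, rise and check.

```bash
python3 -m crank '[{"gripper":50,"travel":[0,0,0],"twist":[0,0,0]},{"gripper":54,"travel":[0,0,0],"twist":[0,0,0]},{"gripper":62,"travel":[0,0,0],"twist":[0,0,0]},{"gripper":62,"travel":[0,0,0],"twist":[0,0,0]},{"gripper":62,"travel":[0,0,-15],"twist":[0,0,0]},{"gripper":62,"travel":[0,0,-30],"twist":[0,0,0]},{"gripper":62,"travel":[0,0,-50],"twist":[0,0,0]},{"gripper":62,"travel":[-50,0,-40],"twist":[0,0,0]},{"gripper":62,"travel":[-50,0,-10],"twist":[0,0,0]},{"gripper":62,"travel":[-50,0,0],"twist":[0,0,0]},{"gripper":62,"travel":[0,0,0],"twist":[0,0,0]},{"gripper":62,"travel":[0,0,0],"twist":[0,0,0]}]'
python3 - <<'E'
from h import *
im=bot.camera("scene")
d=np.abs(im.astype(int)-np.load("scene0.npy")).sum(2)
for k,(x,y) in {"mouse":(244,250),"jar":(352,250),"heatsink":(300,256),"tray":(389,199)}.items(): print(k,d[y-12:y+12,x-15:x+15].mean().round(1))
a=cv2.resize(im[110:300,200:440,::-1],(760,600),interpolation=cv2.INTER_CUBIC);cv2.imwrite("pics/e3.png",np.clip(a*1.5,0,255).astype(np.uint8))
E
```

```text
time: 23.95
ee_pos: [0.4983, 0.2574, 0.1496]
tcp_rot: [179.9, -0.0, 100.9]
wrist_force: [0.7, 0.2, -0.5]
opening: 0.062
grasp_force: 0.0
mouse 8.2
jar 11.4
heatsink 13.3
tray 50.8
```

View pics/e3.png

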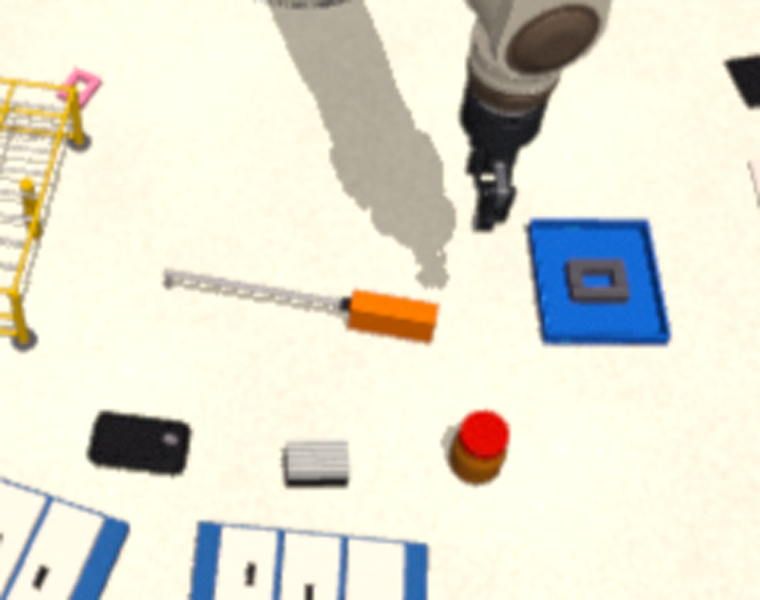

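The core lies flat in the middle of the tray at (598,280). The rod lies upright on open bench around (300,300), clear of the guard, and the bystanders are unmoved.

```bash
python3 -c "
from workcell import bot
print(bot.job_done())"
```

```text
the job is handed in; nothing more can be done
None
```

The job is handed in at about 24 s of the 64 s allowed: I drew the core out with the rod, laid the rod on open bench clear of the guard, and set the core flat in the blue tray, leaving the tray, mouse, jar and heatsink module where they were.

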